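# Fit a polishing head in the bench spindle

## Task

Take the polishing head with the white felt dome from the rack and fit it in the upright spindle of the bench polishing machine: feel for the drive dogs with light pressure, so that both drop into the flange's slots, and press it fully home without forcing it. Then turn the head, with the spindle, until its slots stand in line with the two red index marks on the deck, and let go; leave the other two heads in the rack.

Things in the scene. Friction and masses are not known exactly. Their poses are not given: they have to be found in the camera images.
- white_head: polishing head with a cream-white felt dome, about 0.55 kg, standing upright. Origin: centre of its flange's underside; z up along its axis. Steel flange 52 mm across, z 0 to 14 mm, with two drive slots, one at its own +x and one at -x, each 16 mm wide (flared to 17 mm at the underside), cut from the rim in to 17 mm from the axis.
- collar (a point): point on the white head's axis, 36 mm above the flange's underside, in its dark steel collar: a plain cylinder 36 mm across, z 14 to 46 mm, the place to grip (TCP here: the fingertips clear the flange). Above it the felt dome, 34 mm across, up to z 66 mm.
- shank_end (a point): lower end of the white head's shank, 59.5 mm below the flange's underside. The shank is a 7:24 taper, 32 mm across at the flange and 19 mm across 45 mm below it, then a 9 mm neck and a 14 mm knob.
- orange_head: same make of head with a flat orange bob, 62 mm high above the flange's underside; stays in the rack. Origin and axes as for the white head.
- grey_head: same make of head with a dark grey cone on top, 66 mm high above the flange's underside; stays in the rack. Origin and axes as for the white head.
- rack: fixed plywood rack, 300 x 84 mm, 90 mm high, with three 35 mm holes 95 mm apart along its x; the heads hang in them by their flanges, shank down, in any order and at any angle. Origin: centre of its underside.
- machine: fixed bench polishing machine: grey housing 240 x 260 mm, aluminium deck 118 mm above the bench with a rim 11 mm high round its edge; belt cover on the far (+x) side, controls in front (-x). Origin: centre of the housing's underside, on the spindle axis; z up. Two red index marks, 40 mm long, lie on the deck along the machine's +x and -x either side of the spindle.
- spindle_face (a point): centre of the spindle's flat top face, 68 mm across, 140 mm above the bench, in the mouth of its 7:24 taper bore. Axes as the machine's; they do not turn with the spindle. Fully home, the head's flange lies flat on this face, its origin at this point. The spindle turns either way, without limit here, but stiffly: about 0.25 N m.
- dog_tops (a point): on the spindle axis, level with the tops of the two brass drive dogs, 9 mm above the face. They stand one each side of the axis, 18.5 to 27.5 mm from the axis, 14 mm wide (13 at the top). Their angle is not measured: they were left 20 to 78 degrees counter-clockwise, seen from above, of the red marks' line. Turning while pressing on them with over 12 N may drag the spindle along.
- bore_end (a point): on the spindle axis, 45 mm below the face, at the small end of the taper bore; three spring balls below it hold the shank's knob. With its slots over the dogs the head drops freely from 9 to about 6.5 mm above the face, meets the balls, and some 8 to 15 N of push (weight aside) takes it past them to snap home. Fully home, the slots have 2 to 3 degrees of play on the dogs either way.

How it is judged:
On the way, in this order (a step that is already met when the one before it is completed fails the run):
1. the white head is fully home in the spindle with the dogs in its slots (z of white_head in the frame of spindle_face below 0.0022 m and horizontal distance between white_head and spindle_face below 0.002 m and angle between white_head's own z axis and vertical below 0.04 rad), for 0.2 s.
2. the seated head, with the spindle, is turned to the red index marks (z of white_head in the frame of spindle_face below 0.0022 m and angle between the x axis of white_head and the x axis of machine, either way round below 0.12 rad), for 0.2 s.
At the end, for the whole second after the job is handed in: the white head is seated: its flange within 2.2 mm of the spindle face, within 2 mm of the axis, upright within 2 degrees, its slots within 7 degrees of the line of the red marks, at rest and released; the orange and grey heads are still in their places in the rack (within 15 mm) (all of step 2 and horizontal distance between white_head and spindle_face below 0.002 m and angle between white_head's own z axis and vertical below 0.04 rad and linear speed of white_head below 0.01 m/s and distance of each of orange_head, grey_head from where it was at the start of the episode below 0.015 m); the robot touches nothing.
It fails at once if the head is forced: more than 40 N between the white head and the machine (contact force between white_head and machine above 40 N).
It fails at once if another head is lifted out of the rack or knocked over (distance of any of orange_head, grey_head from where it was at the start of the episode above 0.03 m).
It also fails if it takes over 67 s, if anything falls off the work surface, if the arm or the gripper's body presses on something with over 40 N, if the wrist force passes 120 N, or if a joint passes its speed limit or range.

## Robot

A 6-joint arm with a two-finger parallel gripper is mounted at the origin on the work surface. World frame = base frame: x ahead of the robot, y to its left, z up, the work surface at z = 0. Lengths are in m, angles in rad, forces in N, time in s.
With the tool pointing down it reaches from about 0.35 to 0.975 m from the base axis. Payload 4.9 kg.
Tool frame: the origin (TCP) lies between the finger pads, 19 mm behind the fingertips; this is the grasp point; z points along the fingers, y is the line along which they close (so a half turn about z gives the same grasp; the last joint's range is limited). The gripper opens to 85 mm and grips with 20 to 120 N. Pads are 22 mm wide; open, the fingers measure 114 mm over their backs; the gripper's body (76 mm by 85 mm) begins 54 mm behind the grasp point. The pads swing forward as they close: fully open they stand 13 mm farther back than shut.
Start: joints at [-1.286, 0.053, 1.613, -0, 1.476, -0.119], TCP at [0.246, -0.575, 0.25] pointing down, gripper open.
Joint ranges: [-3.01, 3.01], [-1.01, 2.22], [0.06, 2.58], [-1.02, 4.17], [0.09, 2.62], [-3.14, 3.14]. Speed limits (rad/s): [2.57, 2.57, 3.14, 3.14, 3.14, 3.14].

## Interface

Orientations are given as a unit quaternion [w, x, y, z].
In Python, from workcell import sensors, snapshot, ctrl gives the robot as it stands.
- The arm moves only by the tool jog_arm, never from a script. Its argument "plan" is a list of rows, each an object with "travel": the shift along the tool's x, y, z in m, a list of three; "dr": the turn, a rotation vector about the tool's x, y, z in rad, a list of three; "gripper": the closure, from -1 (fully open) to 1 (shut), so that 0 is half open. In form: [{"travel": [dx, dy, dz], "dr": [rx, ry, rz], "gripper": gripper}, ...]. A call has 1 to 5 rows; each row is the pose to reach, as a shift and turn from the pose commanded when the call began, along the tool's axes at that moment; what a row does not reach only later rows make up. A row lasts 1/10 s, in which the tool goes at most 50 mm and 8.59 degrees, less where a joint would pass 70% of its speed; a pose out of reach is approached as far as the arm can. A call with a gripper value outside its range is refused whole. The fingers move at their own pace and stop on an object; "grip_force" is the grip in N (left out, the last holds). Time passes only in rows, so rows that repeat a pose let the fingers close. It gives the time, the measured TCP pose, the force, the opening and the grip force at its end, in the units of the state.
- sensors.state(): the state, without advancing time (a new reading comes with each control period).
- snapshot(name): name is "side" or "top"; returns a dict with "img" (480x640x3 uint8, red, green, blue), "depth" (480x640 float32, m along the optical axis (not along the pixel's ray), 0 where there is no reading), "intrinsics" (3x3 intrinsics, pixels), "rvec" (rotation vector, rad) and "tvec" (3), from world to camera coordinates, as OpenCV has them. Camera axes: x right, y down, z forward; pixel columns grow to the right and rows downward; lengths in m; the calibration is good to about 2 mm. A picture is of the moment at which its call begins.
- ctrl.sign_off(): hands the job in; it is judged then, once.
The state is a dict: "clock": time; "joint_pos": joint angles; "dq": joint speeds; "joint_torque": joint torques, N m; "tcp_pos": TCP position; "ee_rot": TCP orientation; "ft_force": force on the tool from outside, world axes, zero at the start; "ft_torque": the same for the moment, N m; "width": finger opening in m; "grasp_force": force on a finger pad.
Only numpy, scipy, OpenCV 4.12 (cv2) and the standard library are available. Lean on these libraries where they do the work, as an engineer would, in place of code of your own. Each camera call takes 0.05 s, during which the arm holds its last target. There are 200 camera calls.

## Working session

There is one attempt and no reset: what is moved stays moved. The work goes in short steps, Python scripts to look and compute and a tool call to move; the robot and the scene stay as the last step left them, time stands still between calls to the robot, and variables do not carry over. Pictures are saved under pics/ and viewed, at most 12 in all, crops included, and the job is handed in when it is done.

Besides the shell and the picture viewer there is one more tool, called as name(argument=value, ...), one argument or row to a line, values as JSON. jog_arm: Moves the arm, as the interface text tells. Its arguments: {"type":"object","properties":{"plan":{"type":"array","items":{"type":"object","properties":{"travel":{"type":"array","items":{"type":"number"}},"dr":{"type":"array","items":{"type":"number"}},"gripper":{"type":"number"}}}},"grip_force":{"type":"number"}},"required":["plan"]}

```bash
mkdir -p pics; ls
cat > h.py <<'E'
import numpy as np, cv2
from workcell import sensors, snapshot, ctrl
def cam(s):
    R=cv2.Rodrigues(np.array(s["rvec"],float))[0]; t=np.array(s["tvec"],float).ravel(); return np.array(s["intrinsics"]),R,t
def ray(s,uv,z):
    K,R,t=cam(s); c=-R.T@t
    d=(R.T@np.linalg.inv(K)@np.c_[np.atleast_2d(uv),np.ones(len(np.atleast_2d(uv)))].T).T
    return c+d*((z-c[2])/d[:,2])[:,None]
def cloud(s):
    K,R,t=cam(s); D=s["depth"]; v,u=np.indices(D.shape)
    P=np.stack([(u-K[0,2])/K[0,0]*D,(v-K[1,2])/K[1,1]*D,D],-1)
    return (P-t)@R
def proj(s,P):
    K,R,t=cam(s); q=(R@np.atleast_2d(P).T).T+t; q=q@K.T; return q[:,:2]/q[:,2:]
def save(s,n,box=None,k=1):
    im=s["img"][...,::-1]
    if box: im=im[box[1]:box[3],box[0]:box[2]]
    cv2.imwrite("pics/"+n+".png",cv2.resize(im,None,fx=k,fy=k,interpolation=cv2.INTER_CUBIC))
E
python3 - <<'E'
from h import *
a=snapshot("top");b=snapshot("side")
for s in(a,b):
    K,R,t=cam(s);print(-R.T@t,R[2],K[0,0])
save(a,"t0");save(b,"s0")
np.savez("c0.npz",**{f"a_{k}":v for k,v in a.items()},**{f"b_{k}":v for k,v in b.items()})
print(sensors.state())
E
```

```text
pics
[ 0.45149575 -0.01032883  1.08042309] [ 0.06807233 -0.01414124 -0.99758016] 568.6408298080904
[0.44755479 0.64199599 0.56665342] [ 0.11886557 -0.81399729 -0.56857663] 442.58193131131765
{'clock': 0.1, 'joint_pos': array([-1.28599169e+00,  5.33087869e-02,  1.61418622e+00, -1.42746513e-05,
        1.47598483e+00, -1.19040591e-01]), 'dq': array([-0.00164718, -0.00156175, -0.00438948,  0.00016358, -0.00071453,
       -0.00192177]), 'joint_torque': array([-2.04140133e-04, -3.94905603e+01, -3.71362889e+01, -1.44420628e-04,
        3.85385109e-03, -1.08013992e-05]), 'tcp_pos': array([ 0.24541975, -0.57421479,  0.24885715]), 'ee_rot': array([-9.39764462e-04,  9.79682229e-01,  2.00553832e-01, -8.51975267e-05]), 'ft_force': array([ 0.1779584 , -0.25711229,  0.6834387 ]), 'ft_torque': array([-0.02204918, -0.03755626, -0.01947788]), 'grasp_force': 0.0, 'width': 0.08517527499158407}
```

View pics/t0.png

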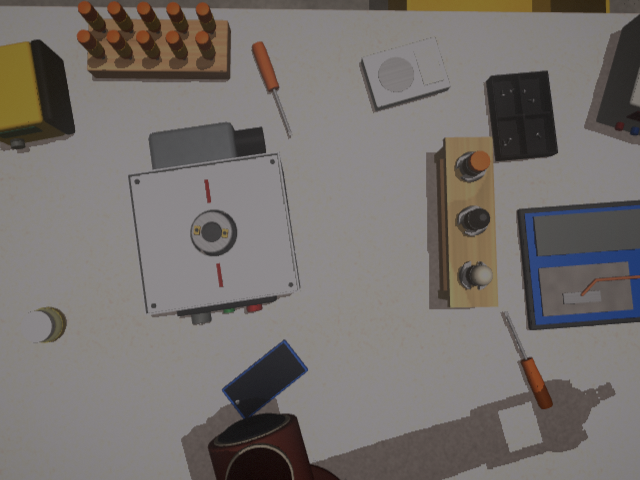

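View pics/s0.png

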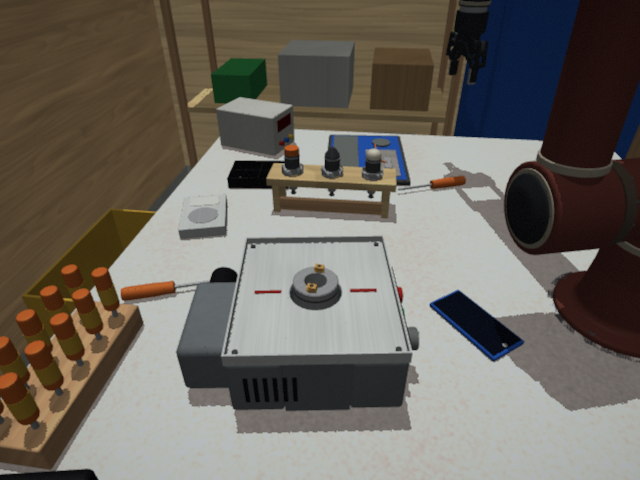

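The top view shows the white dome at about (482,275), the grey head at (476,220) and the orange at (475,163). The spindle is at (213,232), its dogs at about (197,231) and (225,233), and the red marks at (208,190) and (220,275). The side view shows the dome at (373,157) and the spindle at (316,287). Next I measure all of these.

Run:
```python
from h import *
z=np.load("c0.npz");S={c:{k[2:]:z[k] for k in z.files if k[0]==c} for c in"ab"}
def blobs(s,lo,hi,box,mn=8):
    hsv=cv2.cvtColor(s["img"],cv2.COLOR_RGB2HSV);m=cv2.inRange(hsv,lo,hi);M=np.zeros_like(m);M[box[1]:box[3],box[0]:box[2]]=m[box[1]:box[3],box[0]:box[2]]
    n,l,st,c=cv2.connectedComponentsWithStats(M);return [(c[i],st[i,4],l==i) for i in range(1,n) if st[i,4]>=mn]
a,b=S["a"],S["b"]
for nm,s,rb,db in(("top",a,(195,170,235,295),(188,220,240,245)),("side",b,(250,280,380,300),(300,260,330,296))):
    red=np.vstack([0*np.zeros((0,2))]+[x[0][None] for x in blobs(s,(0,120,80),(6,255,255),rb)+blobs(s,(174,120,80),(180,255,255),rb)])
    print(nm,"red px",red.round(1).tolist(),ray(s,red,.118).round(4).tolist())
    d=blobs(s,(12,90,80),(30,255,255),db);dp=np.array([x[0] for x in d]);print(" dogs",dp.round(1).tolist(),[x[1] for x in d],ray(s,dp,.149).round(4).tolist())
Pa,Pb=cloud(a),cloud(b)
for nm,P in(("a",Pa),("b",Pb)):
    m=np.abs(P[...,2]-.140)<.004;m&=np.hypot(P[...,0]-.45,P[...,1]-.31)<.2
    q=P[m];print(nm,"face",len(q),q.mean(0).round(4),q.min(0).round(3),q.max(0).round(3))
    m=(P[...,2]>.10)&(P[...,1]<-.05)&(P[...,1]>-.42)&(P[...,0]>.25)&(P[...,0]<.75)
    n,l,st,c=cv2.connectedComponentsWithStats(m.astype(np.uint8))
    for i in range(1,n):
        if st[i,4]>60:
            q=P[l==i];h=q[q[:,2]>q[:,2].max()-.012];print("  obj",st[i,4],q.min(0).round(3),q.max(0).round(3),"top",h.mean(0).round(4))
    m=(np.abs(P[...,2]-.09)<.006)&(P[...,1]<-.05)&(P[...,1]>-.42)&(P[...,0]>.25)&(P[...,0]<.75)
    q=P[m][:,:2].astype(np.float32);print("  rack",cv2.minAreaRect(q),np.median(P[m][:,2]))
save(a,"t1",(430,130,510,310),3);save(b,"s1",(260,140,400,200),5)
c=a["img"][190:275,170:260];r=a["img"][245:305,440:510]
f=lambda x:cv2.resize(x[...,::-1],(400,400*x.shape[0]//x.shape[1]),interpolation=cv2.INTER_CUBIC)
A,B=f(c),f(r);h=max(A.shape[0],B.shape[0]);pad=lambda x:cv2.copyMakeBorder(x,0,h-x.shape[0],0,0,0)
cv2.imwrite("pics/d1.png",np.hstack([pad(A),pad(B)]))
```

```text
top red px [[207.4, 190.4], [219.3, 274.3]] [[0.5951, 0.1589, 0.118], [0.4527, 0.1363, 0.118]]
 dogs [[196.7, 229.5], [224.6, 232.8]] [np.int32(38), np.int32(38)] [[0.5257, 0.1698, 0.149], [0.5207, 0.124, 0.149]]
side red px [[362.1, 289.8], [267.3, 291.5]] [[0.4536, 0.135, 0.118], [0.5948, 0.1578, 0.118]]
 dogs [[318.9, 268.1], [310.8, 286.4]] [np.int32(58), np.int32(66)] [[0.5199, 0.1301, 0.149], [0.5258, 0.1725, 0.149]]
a face 751 [0.5215 0.1527 0.1402] [0.491 0.119 0.136] [0.558 0.181 0.144]
  obj 738 [ 0.619 -0.322  0.1  ] [ 0.671 -0.27   0.156] top [ 0.644  -0.2958  0.1516]
  obj 693 [ 0.525 -0.322  0.1  ] [ 0.576 -0.273  0.16 ] top [ 0.55   -0.2967  0.1528]
  obj 677 [ 0.43  -0.322  0.1  ] [ 0.479 -0.274  0.159] top [ 0.455  -0.2992  0.1525]
  rack ((0.5497570633888245, -0.29865697026252747), (0.299557626247406, 0.08644911646842957), 1.0136381387710571) 0.09030481494143489
b face 782 [0.5205 0.1535 0.1399] [0.489 0.119 0.136] [0.556 0.181 0.144]
  obj 430 [ 0.618 -0.32   0.1  ] [ 0.668 -0.272  0.154] top [ 0.642  -0.2919  0.1501]
  obj 418 [ 0.522 -0.318  0.1  ] [ 0.573 -0.272  0.158] top [ 0.5478 -0.2945  0.1517]
  obj 443 [ 0.429 -0.318  0.1  ] [ 0.478 -0.274  0.157] top [ 0.4536 -0.2943  0.1511]
  rack ((0.5485287308692932, -0.29958683252334595), (0.29994404315948486, 0.09119320660829544), 1.0705716609954834) 0.09078304006936759
```

View pics/d1.png

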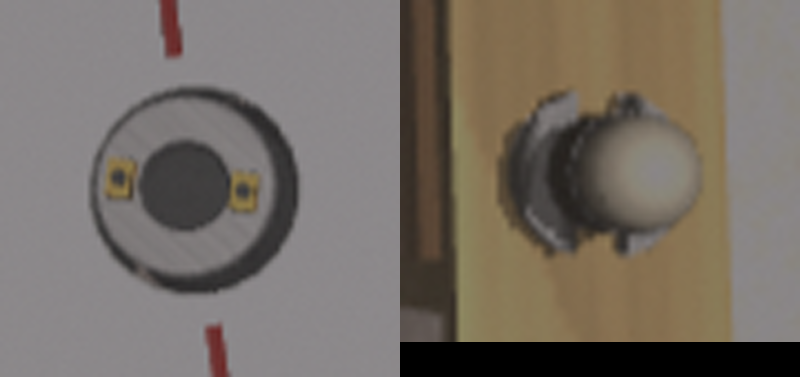

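View pics/s1.png

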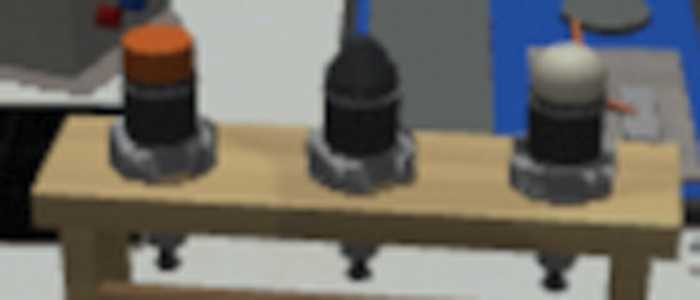

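The crops show the dogs at about 84° in world yaw, with the mark line at about 9°. The white head's slot gaps are at top-view pixels (474,262) and (474.5,288), so they run close to world x. I'll approach with the fingers closing along world y.

```bash
cat >> h.py <<'E'
def psi(st):
    w,x,y,z=st["ee_rot"]; return np.degrees(2*np.arctan2(y,x))
def go(target,yaw=None):
    from scipy.spatial.transform import Rotation as Ro
    st=sensors.state();q=st["ee_rot"];R=Ro.from_quat([q[1],q[2],q[3],q[0]])
    t=R.inv().apply(np.array(target)-st["tcp_pos"]); p=psi(st)
    dr=np.zeros(3)
    if yaw is not None:
        y=np.radians(yaw); d=Ro.from_matrix(np.array([[np.cos(y),np.sin(y),0],[np.sin(y),-np.cos(y),0],[0,0,-1]]))
        dr=(R.inv()*d).as_rotvec()
    print("tcp",st["tcp_pos"].round(4),"psi",round(p,2),"travel",t.round(4),"dr",dr.round(4),"F",np.round(st["ft_force"],1),"w",round(st["width"],4),"t",st["clock"])
E
python3 - <<'E'
from h import *
z=np.load("c0.npz");a={k[2:]:z[k] for k in z.files if k[0]=="a"};b={k[2:]:z[k] for k in z.files if k[0]=="b"}
p=ray(a,[[474.1,261.6],[474.5,287.9]],.104);d=p[0]-p[1];print(p,np.degrees(np.arctan2(d[1],d[0])))
# dome centre two-view triangulation
c=[]
for s,bx in((a,(466,260,500,292)),(b,(362,146,384,166))):
    hsv=cv2.cvtColor(s["img"],cv2.COLOR_RGB2HSV);g=hsv[bx[1]:bx[3],bx[0]:bx[2]]
    P=cloud(s)[bx[1]:bx[3],bx[0]:bx[2]];m=(P[...,2]>.14)
    v,u=np.nonzero(m);(x,y),r=cv2.minEnclosingCircle(np.c_[u,v].astype(np.float32));c.append((x+bx[0],y+bx[1]));print(c[-1],r)
Ms=[];
for s in(a,b):
    K,R,t=cam(s);Ms.append(K@np.c_[R,t])
X=cv2.triangulatePoints(Ms[0],Ms[1],np.array(c[0]),np.array(c[1]));print((X[:3]/X[3]).T)
go([.4545,-.2985,.22],0)
E
```

```text
[[ 0.4773879  -0.29928999  0.104     ]
 [ 0.43223736 -0.29939736  0.104     ]] 0.13626205565654192
(482.78544425964355, 275.16918754577637) 15.89373779296875
(373.8928575515747, 154.0) 7.177250385284424
[[ 0.45367428 -0.30155427  0.14399374]]
tcp [ 0.2454 -0.5742  0.2489] psi 23.14 travel [ 0.3006 -0.1713  0.0292] dr [-1.900e-03  2.000e-04  4.038e-01] F [ 0.2 -0.3  0.7] w 0.0852 t 0.1
```

jog_arm(
  plan=[
    {"travel": [0.043,-0.024,0.004],"dr": [-0.002,0,0.1],"gripper": -1},
    {"travel": [0.129,-0.073,0.012],"dr": [-0.002,0,0.3],"gripper": -1},
    {"travel": [0.172,-0.098,0.016],"dr": [-0.002,0,0.404],"gripper": -1},
    {"travel": [0.215,-0.122,0.02],"dr": [-0.002,0,0.404],"gripper": -1},
    {"travel": [0.258,-0.146,0.024],"dr": [-0.002,0,0.404],"gripper": -1},
  ],
)

```text
clock: 0.6
tcp_pos: [0.3954, -0.3772, 0.2295]
ee_rot: [0.001, 1.0, -0.001, 0.0]
ft_force: [1.3, -0.9, -0.9]
width: 0.0854
grasp_force: 0.0
```

```bash
python3 -c "
from h import *
go([.4545,-.299,.20],0)"
```

```text
tcp [ 0.3954 -0.3772  0.2295] psi -0.06 travel [ 0.059  -0.0783  0.0294] dr [ 0.0014 -0.0002 -0.0011] F [ 1.3 -0.9 -0.9] w 0.0854 t 0.6
```

jog_arm(
  plan=[
    {"travel": [0.0285,-0.04,0.026],"dr": [0,0,0],"gripper": -1},
    {"travel": [0.0285,-0.04,0.026],"dr": [0,0,0],"gripper": -1},
    {"travel": [0.0285,-0.04,0.026],"dr": [0,0,0],"gripper": -1},
    {"travel": [0.0285,-0.04,0.026],"dr": [0,0,0],"gripper": -1},
  ],
)

```text
clock: 1.0
tcp_pos: [0.423, -0.34, 0.2043]
ee_rot: [0.001, 1.0, -0.0, 0.0]
ft_force: [-0.2, -0.5, 1.0]
width: 0.0853
grasp_force: 0.0
```

```bash
python3 -c "
from h import *
go([.4545,-.299,.127],0)
a=snapshot('top');b=snapshot('side')
save(a,'t2',(430,230,530,320),4);save(b,'s2',(310,90,430,200),4)
A=cv2.imread('pics/t2.png');B=cv2.imread('pics/s2.png')
A=cv2.copyMakeBorder(A,0,440-A.shape[0],0,0,0);cv2.imwrite('pics/j2.png',cv2.resize(np.hstack([A,B]),(800,400)))
"
```

```text
tcp [ 0.423  -0.34    0.2043] psi -0.04 travel [ 0.0314 -0.0412  0.0772] dr [ 0.0027 -0.0003 -0.0007] F [-0.2 -0.5  1. ] w 0.0853 t 1.0
```

View pics/j2.png

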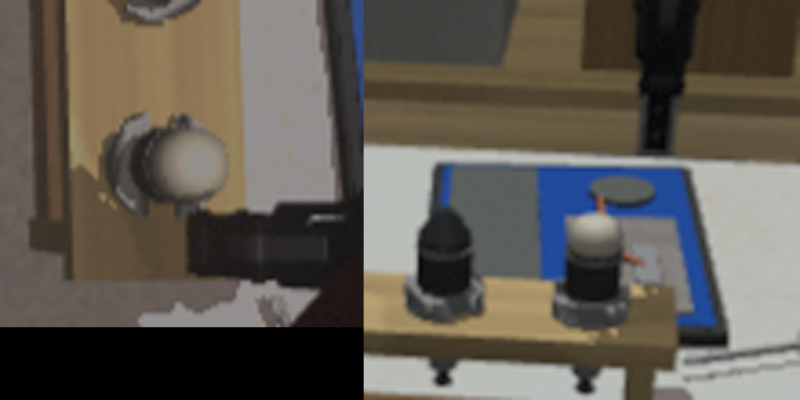

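The gripper stopped short, about 3–4 cm in x and y from the head, and it is clear of everything. I'll move over it and go down.

jog_arm(
  plan=[
    {"travel": [0.0315,-0.041,0],"dr": [0.003,0,0],"gripper": -1},
    {"travel": [0.0315,-0.041,0],"dr": [0.003,0,0],"gripper": -1},
    {"travel": [0.0315,-0.041,0],"dr": [0.003,0,0],"gripper": -1},
  ],
)

```text
clock: 1.4
tcp_pos: [0.4549, -0.2988, 0.2046]
ee_rot: [0.0, 1.0, 0.0, 0.0]
ft_force: [-0.7, 0.5, 1.4]
width: 0.0858
grasp_force: 0.0
```

```bash
python3 -c "
from h import *
go([.4545,-.299,.127],0)"
```

```text
tcp [ 0.4549 -0.2988  0.2046] psi 0.0 travel [-0.0005  0.0002  0.0776] dr [ 0.     -0.0009  0.0001] F [-0.7  0.5  1.4] w 0.0858 t 1.4
```

jog_arm(
  plan=[
    {"travel": [0,0,0.045],"dr": [0,0,0],"gripper": -1},
    {"travel": [0,0,0.0775],"dr": [0,0,0],"gripper": -1},
    {"travel": [0,0,0.0775],"dr": [0,0,0],"gripper": -1},
    {"travel": [0,0,0.0775],"dr": [0,0,0],"gripper": -1},
  ],
)

```text
clock: 1.8
tcp_pos: [0.4542, -0.2991, 0.1268]
ee_rot: [-0.001, 1.0, -0.001, -0.0]
ft_force: [-0.3, 0.1, -0.3]
width: 0.0853
grasp_force: 0.0
```

jog_arm(
  plan=[
    {"travel": [0,0,0],"dr": [0,0,0],"gripper": 0.2},
    {"travel": [0,0,0],"dr": [0,0,0],"gripper": 0.4},
    {"travel": [0,0,0],"dr": [0,0,0],"gripper": 1},
    {"travel": [0,0,0],"dr": [0,0,0],"gripper": 1},
    {"travel": [0,0,0],"dr": [0,0,0],"gripper": 1},
  ],
  grip_force=70,
)

```text
clock: 2.3
tcp_pos: [0.4558, -0.2994, 0.1287]
ee_rot: [0.001, 1.0, -0.0, 0.001]
ft_force: [-0.4, -1.8, 5.6]
width: 0.0341
grasp_force: 70.1
```

```bash
python3 -c "
from h import *
go([.4545,-.299,.127],0)"
```

```text
tcp [ 0.4558 -0.2994  0.1287] psi -0.0 travel [-0.0013 -0.0004  0.0017] dr [ 0.0024 -0.003  -0.    ] F [-0.4 -1.8  5.6] w 0.0341 t 2.3
```

jog_arm(
  plan=[
    {"travel": [0,0,-0.03],"dr": [0,0,0],"gripper": 1},
    {"travel": [0,0,-0.07],"dr": [0,0,0],"gripper": 1},
    {"travel": [0,0,-0.11],"dr": [0,0,0],"gripper": 1},
    {"travel": [0,0,-0.15],"dr": [0,0,0],"gripper": 1},
    {"travel": [0,0,-0.15],"dr": [0,0,0],"gripper": 1},
  ],
)

```text
clock: 2.8
tcp_pos: [0.4567, -0.2996, 0.2825]
ee_rot: [0.003, 1.0, 0.0, 0.004]
ft_force: [1.5, -0.7, -4.7]
width: 0.034
grasp_force: 71.8
```

```bash
python3 -c "
from h import *
go([.5237,.1473,.28],84)"
```

```text
tcp [ 0.4567 -0.2996  0.2825] psi 0.0 travel [ 0.067  -0.4469  0.0007] dr [ 0.0106 -0.0028 -1.466 ] F [ 1.5 -0.7 -4.7] w 0.034 t 2.8
```

jog_arm(
  plan=[
    {"travel": [0.005,-0.04,0],"dr": [0,0,-0.14],"gripper": 1},
    {"travel": [0.012,-0.08,0],"dr": [0,0,-0.28],"gripper": 1},
    {"travel": [0.02,-0.125,0],"dr": [0,0,-0.42],"gripper": 1},
    {"travel": [0.027,-0.17,0],"dr": [0,0,-0.56],"gripper": 1},
    {"travel": [0.035,-0.215,0],"dr": [0,0,-0.7],"gripper": 1},
  ],
)

```text
clock: 3.3
tcp_pos: [0.4883, -0.081, 0.2727]
ee_rot: [-0.002, 0.938, 0.345, -0.002]
ft_force: [1.2, 0.3, -5.3]
width: 0.0338
grasp_force: 71.9
```

```bash
python3 -c "
from h import *
go([.5237,.1473,.28],84)"
```

```text
tcp [ 0.4883 -0.081   0.2727] psi 40.4 travel [ 0.1749 -0.1509 -0.0068] dr [-5.900e-03 -5.000e-04 -7.609e-01] F [ 1.2  0.3 -5.3] w 0.0338 t 3.3
```

jog_arm(
  plan=[
    {"travel": [0.034,-0.03,-0.001],"dr": [0,0,-0.14],"gripper": 1},
    {"travel": [0.068,-0.06,-0.003],"dr": [0,0,-0.28],"gripper": 1},
    {"travel": [0.102,-0.09,-0.005],"dr": [0,0,-0.42],"gripper": 1},
    {"travel": [0.136,-0.12,-0.007],"dr": [0,0,-0.56],"gripper": 1},
    {"travel": [0.165,-0.143,-0.007],"dr": [0,0,-0.7],"gripper": 1},
  ],
)

```text
clock: 3.8
tcp_pos: [0.5223, 0.1349, 0.2803]
ee_rot: [-0.002, 0.763, 0.647, -0.001]
ft_force: [0.7, -1.3, -6.4]
width: 0.0339
grasp_force: 72.0
```

jog_arm(
  plan=[
    {"travel": [0,0,0],"dr": [0,0,0],"gripper": 1},
    {"travel": [0,0,0],"dr": [0,0,0],"gripper": 1},
  ],
)

```text
clock: 4.0
tcp_pos: [0.5225, 0.1331, 0.2802]
ee_rot: [-0.002, 0.764, 0.645, -0.002]
ft_force: [1.0, 0.1, -5.1]
width: 0.0338
grasp_force: 72.1
```

```bash
python3 -c "
from h import *
go([.5237,.1473,.28],84)"
```

```text
tcp [0.5225 0.1331 0.2802] psi 80.29 travel [ 0.0142 -0.0012  0.0002] dr [-0.0055  0.0008 -0.0648] F [ 1.   0.1 -5.1] w 0.0338 t 4.0
```

jog_arm(
  plan=[
    {"travel": [0.014,-0.001,0],"dr": [-0.005,0,-0.065],"gripper": 1},
    {"travel": [0.014,-0.001,0],"dr": [-0.005,0,-0.065],"gripper": 1},
    {"travel": [0.014,-0.001,0],"dr": [-0.005,0,-0.065],"gripper": 1},
  ],
)

```text
clock: 4.3
tcp_pos: [0.5248, 0.1453, 0.2825]
ee_rot: [0.001, 0.744, 0.668, 0.001]
ft_force: [-0.3, -0.1, -5.9]
width: 0.0336
grasp_force: 72.2
```

```bash
python3 -c "
from h import *
go([.5237,.1473,.28],84)
a=snapshot('top');b=snapshot('side')
np.savez('c3.npz',**{f'a_{k}':v for k,v in a.items()},**{f'b_{k}':v for k,v in b.items()})
save(a,'t3',(160,160,280,300),4);save(b,'s3',(260,130,380,340),3)
A=cv2.imread('pics/t3.png');B=cv2.imread('pics/s3.png');h=max(A.shape[0],B.shape[0])
A,B=[cv2.copyMakeBorder(x,0,h-x.shape[0],0,0,0) for x in(A,B)];M=np.hstack([A,B]);print(M.shape);M=M[:600,:800];cv2.imwrite('pics/j3.png',M)
"
```

```text
tcp [0.5248 0.1453 0.2825] psi 83.79 travel [ 0.0019 -0.0013  0.0025] dr [ 0.0031  0.0003 -0.0036] F [-0.3 -0.1 -5.9] w 0.0336 t 4.3
(630, 840, 3)
```

View pics/j3.png

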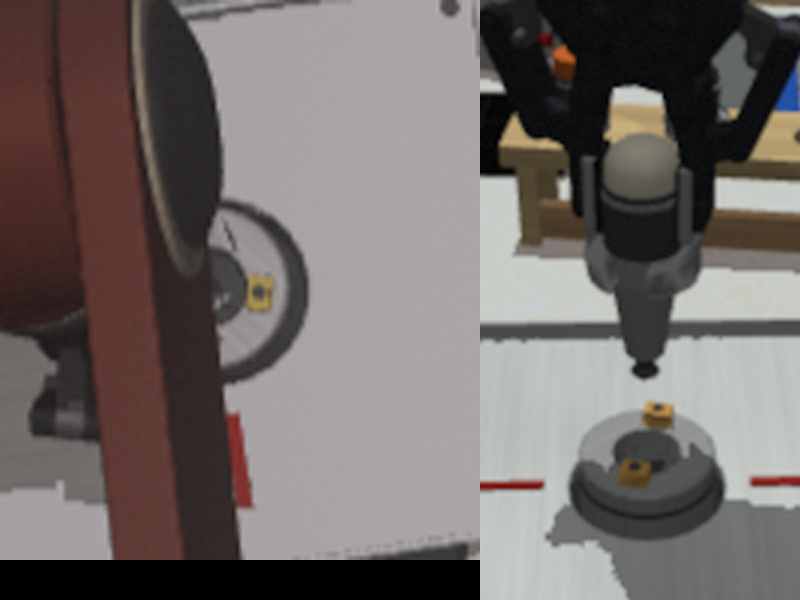

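The side view shows a slot facing the camera, with its mid at crop (632,262) against the axis at about 645, which fits roughly 84°. The shank stands nearly over the bore. Next I measure the head axis against the spindle axis in the same view.

Run:
```python
from h import *
from scipy.optimize import least_squares
z=np.load("c3.npz");b={k[2:]:z[k] for k in z.files if k[0]=="b"}
P=cloud(b);C=np.array([.5248,.1453])
def fit(m,r,g):
    q=P[m];f=lambda c:np.hypot(q[:,0]-c[0],q[:,1]-c[1])-(c[2] if r is None else r)
    s=least_squares(f,list(g)+([.03] if r is None else []),loss="soft_l1",f_scale=.001);return s.x.round(4),len(q),np.std(f(s.x)).round(4)
near=np.hypot(P[...,0]-C[0],P[...,1]-C[1])<.04
u=np.indices(P.shape[:2])[1]
# z profile of the head
for lo in np.arange(.18,.33,.01):
    m=near&(P[...,2]>lo)&(P[...,2]<=lo+.01); 
    if m.sum()>5: print(round(lo,3),m.sum(),fit(m,None,C))
m=near&(P[...,2]>.122)&(P[...,2]<.136);print("spindle wall",fit(m,.034,C),fit(m,None,C))
# edge midpoints per row for the shank/collar, as rays
d=b["depth"];K,R,t=cam(b)
def axis(row,zg):
    xs=[x for x in range(285,345) if near[row,x] and P[row,x,2]>.17]
    return (row,min(xs),max(xs),ray(b,[[(min(xs)+max(xs))/2,row]],zg)[0].round(4)) if xs else None
for r,zg in((195,.25),(230,.225),(240,.21),(252,.19)):print(axis(r,zg))
# flange underside height: lowest flange pixel
```

```text
0.18 24 (array([0.5238, 0.143 , 0.0058]), 24, np.float64(0.0009))
0.19 28 (array([0.523 , 0.1309, 0.0164]), 28, np.float64(0.0015))
0.2 70 (array([0.5237, 0.1429, 0.01  ]), 70, np.float64(0.0007))
0.21 84 (array([0.5237, 0.143 , 0.0116]), 84, np.float64(0.0007))
0.22 94 (array([0.5237, 0.143 , 0.0128]), 94, np.float64(0.0007))
0.23 89 (array([0.5238, 0.1435, 0.0138]), 89, np.float64(0.0007))
0.24 142 (array([0.5175, 0.1458, 0.0194]), 142, np.float64(0.0044))
0.25 380 (array([0.5226, 0.1426, 0.0236]), 380, np.float64(0.0036))
0.26 183 (array([0.5234, 0.1398, 0.0208]), 183, np.float64(0.0018))
0.27 292 (array([0.5211, 0.1176, 0.0422]), 292, np.float64(0.0019))
0.28 338 (array([0.5213, 0.1175, 0.0424]), 338, np.float64(0.0021))
0.29 350 (array([0.5209, 0.1099, 0.0488]), 350, np.float64(0.0027))
0.3 470 (array([ 0.1911, -2.8803,  3.0503]), 470, np.float64(0.0058))
0.31 331 (array([0.5219, 0.1253, 0.0397]), 331, np.float64(0.0061))
0.32 215 (array([0.5226, 0.1224, 0.0407]), 215, np.float64(0.0063))
0.33 268 (array([0.5226, 0.1417, 0.026 ]), 268, np.float64(0.005))
spindle wall (array([0.5232, 0.1471]), 494, np.float64(0.0095)) (array([0.5217, 0.1572, 0.0246]), 494, np.float64(0.0038))
(195, 291, 338, array([0.5318, 0.0884, 0.25  ]))
(230, 306, 324, array([0.5235, 0.1413, 0.225 ]))
(240, 308, 322, array([0.5233, 0.144 , 0.21  ]))
(252, 311, 319, array([0.5233, 0.1452, 0.19  ]))
```

Run:
```python
from h import *
z=np.load("c0.npz")
for c in "ab":
    s={k[2:]:z[k] for k in z.files if k[0]==c};P=cloud(s)
    near=np.hypot(P[...,0]-.5235,P[...,1]-.147)<.045
    for tol in(.002,.004):
        m=near&(np.abs(P[...,2]-.1405)<tol)
        k=cv2.morphologyEx(m.astype(np.uint8),cv2.MORPH_OPEN,np.ones((2,2)))
        cs,_=cv2.findContours(k,cv2.RETR_EXTERNAL,cv2.CHAIN_APPROX_NONE);ct=max(cs,key=cv2.contourArea)
        xy=ray(s,ct[:,0,:].astype(float),.140)[:,:2].astype(np.float32)
        print(c,tol,m.sum(),"hull circle",cv2.minEnclosingCircle(xy),"ellipse",cv2.fitEllipse(xy))
    # outer radius test: pixel outline of everything above z=.125 (dark ring+face) by gray
    g=cv2.cvtColor(s["img"],cv2.COLOR_RGB2GRAY)
    m=near&(P[...,2]>.125)&(P[...,2]<.1385);q=P[m];print(" wall pts",m.sum(),q.mean(0))
    d=np.hypot(q[:,0]-.5235,q[:,1]-.147);print(np.percentile(d,[5,25,50,75,95]).round(4))
    # bore: pixels deeper than the face inside
    m=np.hypot(P[...,0]-.5235,P[...,1]-.147)<.022; m&=P[...,2]<.136
    v,u=np.nonzero(m);
    if len(u): (x,y),r=cv2.minEnclosingCircle(np.c_[u,v].astype(np.float32));print(" bore px",x,y,r,ray(s,[[x,y]],.140))
```

```text
a 0.002 708 hull circle ((0.5366188883781433, 0.14642691612243652), 0.028320005163550377) ellipse ((0.5398041605949402, 0.1455671787261963), (0.028509562835097313, 0.05140961334109306), 5.859856128692627)
a 0.004 913 hull circle ((0.522047221660614, 0.14575183391571045), 0.034068964421749115) ellipse ((0.5222893357276917, 0.145850270986557), (0.06601397693157196, 0.06658466160297394), 178.61907958984375)
 wall pts 474 [0.52317367 0.14648745 0.13234285]
[0.0044 0.0102 0.0147 0.0266 0.0334]
 bore px 210.66525268554688 230.9322052001953 10.335066795349121 [[0.52425876 0.14840882 0.14      ]]
b 0.002 735 hull circle ((0.5204770565032959, 0.14982013404369354), 0.03422465920448303) ellipse ((0.5209750533103943, 0.15079660713672638), (0.062034934759140015, 0.06621091067790985), 89.59793090820312)
b 0.004 856 hull circle ((0.5205864310264587, 0.150844007730484), 0.03514906018972397) ellipse ((0.5205930471420288, 0.15187372267246246), (0.06542306393384933, 0.06731202453374863), 83.26547241210938)
 wall pts 538 [0.5208037  0.15854378 0.13219966]
[0.0095 0.016  0.0326 0.0335 0.0345]
 bore px 315.5 281.0 10.547611236572266 [[0.52235209 0.14963646 0.14      ]]
```

Run:
```python
from h import *
from scipy.optimize import least_squares
z=np.load("c0.npz");s={k[2:]:z[k] for k in z.files if k[0]=="b"};P=cloud(s)
near=np.hypot(P[...,0]-.523,P[...,1]-.147)<.045
for lo,hi in((.121,.128),(.124,.132),(.128,.137)):
    m=near&(P[...,2]>lo)&(P[...,2]<hi)&(P[...,1]>.155);q=P[m]
    f=lambda c:np.hypot(q[:,0]-c[0],q[:,1]-c[1])-c[2]
    r=least_squares(f,[.523,.147,.034],loss="soft_l1",f_scale=.0005);print(lo,hi,len(q),r.x.round(4),np.std(f(r.x)).round(4))
print(proj(s,[[.5242,.1464,.14],[.522,.150,.14]]))
g=s["img"][255:325,280:355];print(s["img"][286,284:350,0].tolist());print(s["img"][255:320,315,0].tolist())
hsv=cv2.cvtColor(s["img"],cv2.COLOR_RGB2HSV)
m=(cv2.inRange(hsv,(0,110,60),(8,255,255))|cv2.inRange(hsv,(172,110,60),(180,255,255)));m[:, :245]=0;m[:,385:]=0;m[:280]=0;m[300:]=0
n,l,st,c=cv2.connectedComponentsWithStats(m);print(st,c)
mid=[ (st[i,0]+(st[i,2]-1)/2) for i in range(1,n)];ends=[];
for i in range(1,n):
    y=c[i,1];e=ray(s,[[st[i,0]-.5,y],[st[i,0]+st[i,2]-.5,y]],.118);ends+=list(e[:,:2].round(4))
print(ends)
```

```text
0.121 0.128 147 [0.5229 0.1462 0.0339] 0.0007
0.124 0.132 174 [0.5229 0.1462 0.0339] 0.0007
0.128 0.137 207 [0.5229 0.1463 0.0338] 0.0006
[[314.57752636 279.47371404]
 [315.70122457 281.18082294]]
[183, 181, 178, 177, 176, 173, 153, 103, 65, 75, 106, 128, 138, 138, 140, 141, 139, 136, 135, 135, 136, 139, 158, 176, 179, 155, 102, 90, 111, 154, 179, 167, 124, 66, 60, 59, 69, 83, 99, 132, 143, 139, 138, 138, 137, 138, 136, 138, 139, 139, 135, 120, 93, 55, 54, 77, 127, 173, 186, 186, 187, 186, 185, 183, 182, 182]
[177, 177, 178, 177, 179, 178, 177, 177, 177, 177, 178, 180, 145, 91, 93, 106, 115, 117, 87, 58, 59, 60, 57, 59, 59, 61, 61, 60, 77, 146, 180, 167, 151, 131, 94, 76, 82, 84, 117, 134, 121, 93, 61, 53, 53, 53, 40, 27, 43, 54, 54, 51, 53, 54, 66, 144, 180, 179, 179, 179, 178, 178, 178, 178, 179]
[[     0      0    640    480 307085]
 [   351    289     25      3     64]
 [   255    291     26      2     51]] [[319.49981276 239.48087663]
 [362.03125    289.828125  ]
 [267.25490196 291.49019608]]
[array([0.4709, 0.1374]), array([0.4335, 0.1324]), array([0.6139, 0.1604]), array([0.575 , 0.1552])]
```

```bash
python3 -c "
from h import *
go([.5240,.1485,.205],84)"
```

```text
tcp [0.5251 0.1453 0.2832] psi 83.8 travel [ 0.003  -0.0018  0.0782] dr [ 0.0042 -0.0002 -0.0035] F [-0.1 -0.4 -4.4] w 0.0344 t 4.4
```

jog_arm(
  plan=[
    {"travel": [0.0031,-0.0014,0],"dr": [0.002,0,0],"gripper": 1},
    {"travel": [0.0031,-0.0014,0.03],"dr": [0.002,0,0],"gripper": 1},
    {"travel": [0.0031,-0.0014,0.06],"dr": [0.002,0,0],"gripper": 1},
    {"travel": [0.0031,-0.0014,0.077],"dr": [0.002,0,0],"gripper": 1},
    {"travel": [0.0031,-0.0014,0.077],"dr": [0.002,0,0],"gripper": 1},
  ],
)

```text
clock: 4.9
tcp_pos: [0.5226, 0.1492, 0.2032]
ee_rot: [-0.001, 0.744, 0.668, -0.001]
ft_force: [-0.2, -0.3, -6.6]
width: 0.0343
grasp_force: 72.1
```

```bash
cat > m.py <<'E'
from h import *
from scipy.optimize import least_squares
def head(name,C):
    go([.524,.1485,.205],84)
    s=snapshot("side");P=cloud(s)
    near=np.hypot(P[...,0]-C[0],P[...,1]-C[1])<.045
    def fit(m,r0):
        q=P[m];f=lambda c:np.hypot(q[:,0]-c[0],q[:,1]-c[1])-c[2]
        r=least_squares(f,[.523,.147,r0],loss="soft_l1",f_scale=.0005);return len(q),r.x.round(4),np.std(f(r.x)).round(4)
    print("wall",fit(near&(P[...,2]>.122)&(P[...,2]<.136)&(P[...,1]>.155),.034))
    for lo in(.145,.15,.155,.16): print(lo,fit(near&(P[...,2]>lo)&(P[...,2]<lo+.006)&(np.hypot(P[...,0]-C[0],P[...,1]-C[1])<.0165),.012))
    save(s,name,(265,190,365,325),5);return s
if __name__=="__main__":
    import sys;head(sys.argv[1],(.523,.1462))
E
python3 m.py s4
```

```text
tcp [0.5226 0.1492 0.2032] psi 83.9 travel [-0.0005  0.0015 -0.0018] dr [-0.0036  0.0008 -0.0018] F [-0.2 -0.3 -6.6] w 0.0343 t 4.9
wall (317, array([0.5228, 0.146 , 0.034 ]), np.float64(0.0006))
0.145 (49, array([0.5208, 0.1471, 0.0129]), np.float64(0.0006))
0.15 (37, array([0.521 , 0.1472, 0.0134]), np.float64(0.0007))
0.155 (22, array([0.5218, 0.1499, 0.0118]), np.float64(0.0006))
0.16 (15, array([0.5221, 0.15  , 0.0121]), np.float64(0.0004))
```

```bash
python3 -c "
import cv2;i=cv2.imread('pics/s4.png');print(i.shape);cv2.imwrite('pics/s4b.png',i[:600])"
```

```text
(675, 500, 3)
```

View pics/s4b.png

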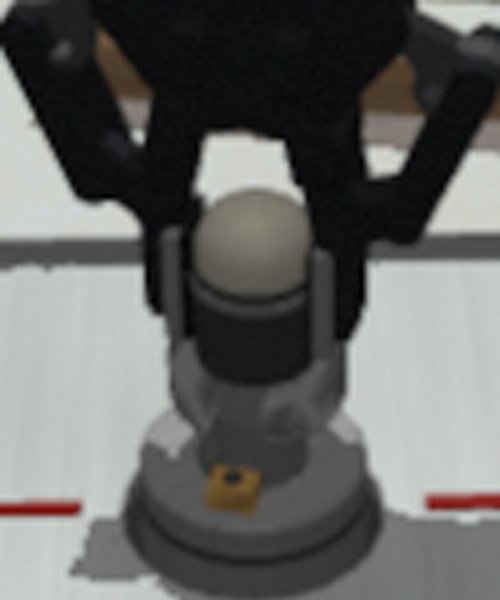

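The close view shows the near dog at crop (233,487) directly under the slot, with the shank about 2 mm off centre to the left (−x is to the right). I'll correct that and go lower.

jog_arm(
  plan=[
    {"travel": [-0.0008,0.0018,0],"dr": [0,0,0],"gripper": 1},
    {"travel": [-0.0008,0.0018,0.004],"dr": [0,0,0],"gripper": 1},
    {"travel": [-0.0008,0.0018,0.009],"dr": [0,0,0],"gripper": 1},
    {"travel": [-0.0008,0.0018,0.012],"dr": [0,0,0],"gripper": 1},
    {"travel": [-0.0008,0.0018,0.012],"dr": [0,0,0],"gripper": 1},
  ],
)

```text
clock: 5.45
tcp_pos: [0.5261, 0.1486, 0.1943]
ee_rot: [0.001, 0.744, 0.669, 0.001]
ft_force: [-0.0, 0.5, -4.9]
width: 0.034
grasp_force: 72.2
```

```bash
python3 m.py s5
```

```text
tcp [0.5261 0.1486 0.1943] psi 83.93 travel [-0.0003 -0.0021 -0.0107] dr [ 0.0023 -0.0007 -0.0013] F [-0.   0.5 -4.9] w 0.034 t 5.45
wall (305, array([0.5229, 0.1463, 0.0338]), np.float64(0.0006))
0.145 (27, array([0.5242, 0.146 , 0.015 ]), np.float64(0.0007))
0.15 (15, array([0.5254, 0.1468, 0.0141]), np.float64(0.0006))
0.155 (5, array([  0.6451, -17.1286,  17.2898]), np.float64(0.0004))
0.16 (4, array([0.5249, 0.15  , 0.0119]), np.float64(0.0003))
```

jog_arm(
  plan=[
    {"travel": [0,-0.0014,0],"dr": [0,0,0],"gripper": 1},
    {"travel": [0,-0.0014,0],"dr": [0,0,0],"gripper": 1},
    {"travel": [0,-0.0014,0],"dr": [0,0,0],"gripper": 1},
  ],
)

```text
clock: 5.8
tcp_pos: [0.5251, 0.1489, 0.1952]
ee_rot: [0.001, 0.744, 0.669, 0.002]
ft_force: [0.4, -0.2, -5.2]
width: 0.0344
grasp_force: 72.2
```

```bash
python3 m.py s6
```

```text
tcp [0.5251 0.1489 0.1952] psi 83.93 travel [-0.0005 -0.001  -0.0098] dr [ 0.0037 -0.001  -0.0012] F [ 0.4 -0.2 -5.2] w 0.0344 t 5.8
wall (312, array([0.5229, 0.1462, 0.0339]), np.float64(0.0007))
0.145 (27, array([0.5241, 0.1468, 0.0141]), np.float64(0.0006))
0.15 (19, array([0.5236, 0.1468, 0.0149]), np.float64(0.0005))
0.155 (1, array([0.5233, 0.1488, 0.0138]), np.float64(0.0))
0.16 (4, array([0.5216, 0.1577, 0.0049]), np.float64(0.0001))
```

jog_arm(
  plan=[
    {"travel": [0,0,0],"dr": [0,0,0],"gripper": 1},
  ],
)

```text
clock: 5.95
tcp_pos: [0.5251, 0.1488, 0.1951]
ee_rot: [0.001, 0.744, 0.669, 0.002]
ft_force: [0.4, -0.8, -5.0]
width: 0.0344
grasp_force: 72.2
```

jog_arm(
  plan=[
    {"travel": [0,0,0],"dr": [0,0,0],"gripper": 1},
    {"travel": [0,0,0],"dr": [0,0,0],"gripper": 1},
  ],
)

```text
clock: 6.15
tcp_pos: [0.5251, 0.1488, 0.1949]
ee_rot: [0.001, 0.744, 0.669, 0.001]
ft_force: [-0.5, 0.5, -5.5]
width: 0.0339
grasp_force: 72.2
```

jog_arm(
  plan=[
    {"travel": [-0.0007,-0.0008,0.002],"dr": [0,0,0],"gripper": 1},
    {"travel": [-0.0007,-0.0008,0.004],"dr": [0,0,0],"gripper": 1},
    {"travel": [-0.0007,-0.0008,0.005],"dr": [0,0,0],"gripper": 1},
    {"travel": [-0.0007,-0.0008,0.006],"dr": [0,0,0],"gripper": 1},
    {"travel": [-0.0007,-0.0008,0.006],"dr": [0,0,0],"gripper": 1},
  ],
)

```text
clock: 6.65
tcp_pos: [0.5241, 0.1482, 0.1887]
ee_rot: [0.001, 0.744, 0.669, 0.001]
ft_force: [-0.9, -0.5, -5.7]
width: 0.0339
grasp_force: 72.2
```

jog_arm(
  plan=[
    {"travel": [0,0,0],"dr": [0,0,0],"gripper": 1},
  ],
)

```text
clock: 6.75
tcp_pos: [0.5242, 0.1482, 0.189]
ee_rot: [0.001, 0.744, 0.669, 0.001]
ft_force: [0.0, -0.5, -5.1]
width: 0.0339
grasp_force: 72.2
```

jog_arm(
  plan=[
    {"travel": [0,0,0.001],"dr": [0,0,0],"gripper": 1},
    {"travel": [0,0,0.002],"dr": [0,0,0],"gripper": 1},
    {"travel": [0,0,0.002],"dr": [0,0,0],"gripper": 1},
  ],
)

```text
clock: 7.05
tcp_pos: [0.5241, 0.1482, 0.1867]
ee_rot: [0.001, 0.744, 0.669, 0.001]
ft_force: [0.2, 0.4, -5.8]
width: 0.0341
grasp_force: 72.2
```

jog_arm(
  plan=[
    {"travel": [0,0,0.0007],"dr": [0,0,0],"gripper": 1},
    {"travel": [0,0,0.0015],"dr": [0,0,0],"gripper": 1},
    {"travel": [0,0,0.0015],"dr": [0,0,0],"gripper": 1},
  ],
)

```text
clock: 7.35
tcp_pos: [0.5242, 0.1482, 0.1854]
ee_rot: [0.001, 0.744, 0.669, 0.002]
ft_force: [-0.9, 0.2, -5.5]
width: 0.034
grasp_force: 72.2
```

jog_arm(
  plan=[
    {"travel": [0,0,0.0005],"dr": [0,0,0],"gripper": 1},
    {"travel": [0,0,0.001],"dr": [0,0,0],"gripper": 1},
    {"travel": [0,0,0.001],"dr": [0,0,0],"gripper": 1},
  ],
)

```text
clock: 7.65
tcp_pos: [0.5244, 0.1483, 0.1849]
ee_rot: [0.001, 0.744, 0.669, 0.002]
ft_force: [-0.4, 0.3, -3.6]
width: 0.0339
grasp_force: 72.3
```

jog_arm(
  plan=[
    {"travel": [0,0,0.0005],"dr": [0,0,0],"gripper": 1},
    {"travel": [0,0,0.001],"dr": [0,0,0],"gripper": 1},
    {"travel": [0,0,0.001],"dr": [0,0,0],"gripper": 1},
  ],
)

```text
clock: 7.95
tcp_pos: [0.5246, 0.1483, 0.1844]
ee_rot: [0.001, 0.744, 0.669, 0.002]
ft_force: [-1.5, -0.2, 0.5]
width: 0.0338
grasp_force: 72.8
```

Light contact (about 6 N) at the height of the dog tops. I'll search in angle.

jog_arm(
  plan=[
    {"travel": [0,0,0],"dr": [0,0,0.03],"gripper": 1},
    {"travel": [0,0,0],"dr": [0,0,0.05],"gripper": 1},
    {"travel": [0,0,0],"dr": [0,0,0.05],"gripper": 1},
  ],
)

```text
clock: 8.25
tcp_pos: [0.5244, 0.1482, 0.1842]
ee_rot: [0.001, 0.76, 0.65, 0.002]
ft_force: [-3.2, -1.7, 3.0]
width: 0.0341
grasp_force: 72.9
```

jog_arm(
  plan=[
    {"travel": [0,0,0],"dr": [0,0,0.03],"gripper": 1},
    {"travel": [0,0,0],"dr": [0,0,0.05],"gripper": 1},
    {"travel": [0,0,0],"dr": [0,0,0.05],"gripper": 1},
  ],
)

```text
clock: 8.55
tcp_pos: [0.5244, 0.1482, 0.1842]
ee_rot: [0.001, 0.776, 0.631, 0.002]
ft_force: [-3.7, -0.6, 4.8]
width: 0.034
grasp_force: 73.0
```

```bash
python3 m.py s7; python3 -c "
from h import *
print(sensors.state()['ft_torque'])
i=cv2.imread('pics/s7.png');cv2.imwrite('pics/s7b.png',i[75:])"
```

```text
tcp [0.5244 0.1482 0.1842] psi 78.21 travel [ 0.0002 -0.0004 -0.0208] dr [ 0.0038 -0.0011 -0.101 ] F [-3.7 -0.6  4.8] w 0.034 t 8.55
wall (308, array([0.5229, 0.1464, 0.0337]), np.float64(0.0006))
0.145 (7, array([0.5201, 0.1416, 0.0215]), np.float64(0.0004))
0.15 (11, array([0.5249, 0.1488, 0.0129]), np.float64(0.0004))
0.155 (12, array([0.5231, 0.1449, 0.0172]), np.float64(0.0003))
0.16 (4, array([0.5236, 0.1341, 0.028 ]), np.float64(0.0001))
[-0.16653464  0.67102756  0.16884021]
```

View pics/s7b.png

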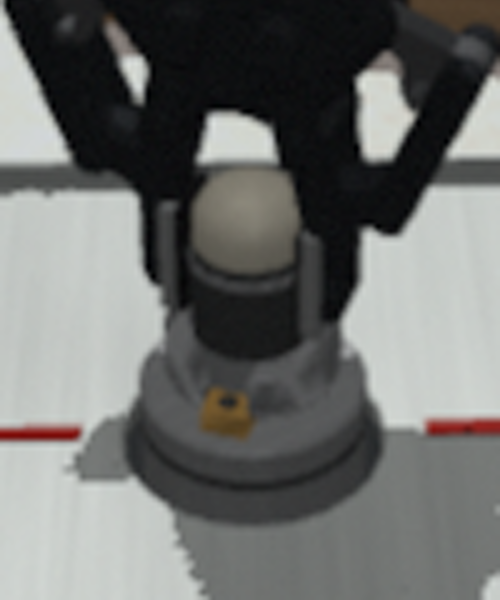

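The dog at crop (226,415) sits at the mouth of the slot, and there is a side force of −3.7 N in x. I'll ease off and shift a little toward −x.

jog_arm(
  plan=[
    {"travel": [-0.0002,-0.001,-0.0005],"dr": [0,0,0],"gripper": 1},
    {"travel": [-0.0002,-0.001,-0.0005],"dr": [0,0,0],"gripper": 1},
  ],
)

```text
clock: 8.8
tcp_pos: [0.5241, 0.1482, 0.1842]
ee_rot: [0.002, 0.776, 0.631, 0.003]
ft_force: [2.2, -0.4, 1.1]
width: 0.034
grasp_force: 72.9
```

jog_arm(
  plan=[
    {"travel": [0,0,0],"dr": [0,0,-0.03],"gripper": 1},
    {"travel": [0,0,0],"dr": [0,0,-0.05],"gripper": 1},
    {"travel": [0,0,0],"dr": [0,0,-0.05],"gripper": 1},
  ],
)

```text
clock: 9.1
tcp_pos: [0.5237, 0.1482, 0.1841]
ee_rot: [0.001, 0.76, 0.65, 0.002]
ft_force: [3.8, -1.1, 0.2]
width: 0.0341
grasp_force: 72.7
```

jog_arm(
  plan=[
    {"travel": [0,0,0],"dr": [0,0,-0.03],"gripper": 1},
    {"travel": [0,0,0],"dr": [0,0,-0.05],"gripper": 1},
    {"travel": [0,0,0],"dr": [0,0,-0.05],"gripper": 1},
  ],
)

```text
clock: 9.4
tcp_pos: [0.5235, 0.1481, 0.1839]
ee_rot: [0.001, 0.743, 0.669, 0.002]
ft_force: [4.1, -1.1, -0.5]
width: 0.0339
grasp_force: 72.6
```

```bash
python3 -c "
from h import *
go([.5244,.1482,.18],84)
print(sensors.state()['ft_torque'])"
```

```text
tcp [0.5235 0.1481 0.1839] psi 83.95 travel [0.0002 0.0009 0.0039] dr [ 0.0042 -0.001  -0.0009] F [ 4.1 -1.1 -0.5] w 0.0339 t 9.4
[-0.12914078 -0.90052424 -0.11278085]
```

jog_arm(
  plan=[
    {"travel": [0,0.0006,0],"dr": [0,0,-0.02],"gripper": 1},
    {"travel": [0,0.0006,0],"dr": [0,0,-0.04],"gripper": 1},
    {"travel": [0,0.0006,0],"dr": [0,0,-0.04],"gripper": 1},
  ],
)

```text
clock: 9.7
tcp_pos: [0.5239, 0.148, 0.1839]
ee_rot: [0.001, 0.73, 0.683, 0.001]
ft_force: [4.2, -2.1, -0.9]
width: 0.034
grasp_force: 72.6
```

jog_arm(
  plan=[
    {"travel": [0,0,0],"dr": [0,0,-0.02],"gripper": 1},
    {"travel": [0,0,0],"dr": [0,0,-0.04],"gripper": 1},
    {"travel": [0,0,0],"dr": [0,0,-0.04],"gripper": 1},
  ],
)

```text
clock: 10.0
tcp_pos: [0.5239, 0.148, 0.1839]
ee_rot: [0.001, 0.716, 0.698, 0.001]
ft_force: [5.6, -1.2, -1.2]
width: 0.0343
grasp_force: 72.5
```

```bash
python3 -c "
from h import *
go([.5244,.1482,.18],84)
print(sensors.state()['ft_torque'])"
```

```text
tcp [0.5239 0.148  0.1839] psi 88.55 travel [0.0003 0.0005 0.0039] dr [ 0.0036 -0.0004  0.0794] F [ 5.6 -1.2 -1.2] w 0.0343 t 10.0
[-0.23940447 -0.95311736 -0.19330347]
```

The height now fits the spring balls: the flange sat 38.7 mm below the TCP at the grasp, so it is about 6 mm above the face. The turning forces look like slot walls bearing on the dogs. I'll relieve the twist, then push gently.

jog_arm(
  plan=[
    {"travel": [0,0.0006,0],"dr": [0,0,0.03],"gripper": 1},
    {"travel": [0,0.0006,0],"dr": [0,0,0.03],"gripper": 1},
    {"travel": [0,0.0006,0.0004],"dr": [0,0,0.03],"gripper": 1},
  ],
)

```text
clock: 10.3
tcp_pos: [0.5239, 0.1483, 0.1834]
ee_rot: [0.0, 0.726, 0.687, 0.001]
ft_force: [1.3, -0.2, 0.7]
width: 0.0343
grasp_force: 72.6
```

jog_arm(
  plan=[
    {"travel": [0,0,0.0006],"dr": [0,0,0],"gripper": 1},
    {"travel": [0,0,0.0006],"dr": [0,0,0],"gripper": 1},
  ],
)

```text
clock: 10.5
tcp_pos: [0.5238, 0.1482, 0.1822]
ee_rot: [0.0, 0.727, 0.687, 0.001]
ft_force: [2.0, -0.7, -1.8]
width: 0.0345
grasp_force: 72.6
```

```bash
python3 -c "
from h import *
go([.5244,.1482,.18],84)
print(sensors.state()['ft_torque'])
s=snapshot('side');save(s,'s8',(280,210,350,310),6)"
```

```text
tcp [0.5238 0.1482 0.1822] psi 86.8 travel [0.     0.0006 0.0023] dr [ 0.0017 -0.0008  0.0489] F [ 2.  -0.7 -1.8] w 0.0345 t 10.5
[-0.05270876 -0.39446269 -0.03680862]
```

View pics/s8.png

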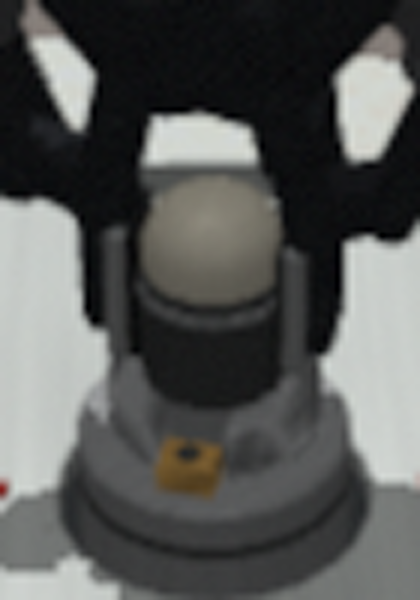

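The dog (crop 190,465) stands in the slot, and z drops as I press, so it is going in. I continue in small steps.

jog_arm(
  plan=[
    {"travel": [0,0.0003,0.0005],"dr": [0,0,0],"gripper": 1},
    {"travel": [0,0.0003,0.001],"dr": [0,0,0],"gripper": 1},
    {"travel": [0,0.0003,0.001],"dr": [0,0,0],"gripper": 1},
  ],
)

```text
clock: 10.85
tcp_pos: [0.5239, 0.1481, 0.1805]
ee_rot: [0.0, 0.727, 0.687, 0.001]
ft_force: [2.4, -0.3, -7.8]
width: 0.0338
grasp_force: 72.3
```

jog_arm(
  plan=[
    {"travel": [0,0,0.0005],"dr": [0,0,0],"gripper": 1},
    {"travel": [0,0,0.0007],"dr": [0,0,0],"gripper": 1},
  ],
)

```text
clock: 11.05
tcp_pos: [0.524, 0.1481, 0.1804]
ee_rot: [0.0, 0.727, 0.687, 0.001]
ft_force: [0.8, 0.1, -6.1]
width: 0.0339
grasp_force: 72.1
```

jog_arm(
  plan=[
    {"travel": [0,0,0.0005],"dr": [0,0,0],"gripper": 1},
    {"travel": [0,0,0.0007],"dr": [0,0,0],"gripper": 1},
  ],
)

```text
clock: 11.25
tcp_pos: [0.5242, 0.1482, 0.1801]
ee_rot: [0.0, 0.727, 0.687, 0.001]
ft_force: [-1.5, 0.1, -6.5]
width: 0.0338
grasp_force: 72.0
```

jog_arm(
  plan=[
    {"travel": [0,0,0.0005],"dr": [0,0,0],"gripper": 1},
    {"travel": [0,0,0.001],"dr": [0,0,0],"gripper": 1},
    {"travel": [0,0,0.001],"dr": [0,0,0],"gripper": 1},
  ],
)

```text
clock: 11.55
tcp_pos: [0.5244, 0.1482, 0.1794]
ee_rot: [0.001, 0.727, 0.687, 0.001]
ft_force: [-1.2, 1.5, -6.3]
width: 0.0339
grasp_force: 72.0
```

jog_arm(
  plan=[
    {"travel": [0,0,0.0005],"dr": [0,0,0],"gripper": 1},
    {"travel": [0,0,0.001],"dr": [0,0,0],"gripper": 1},
    {"travel": [0,0,0.001],"dr": [0,0,0],"gripper": 1},
  ],
)

```text
clock: 11.85
tcp_pos: [0.5246, 0.1482, 0.1788]
ee_rot: [0.001, 0.727, 0.687, 0.001]
ft_force: [-2.9, 0.3, -4.0]
width: 0.0341
grasp_force: 72.3
```

jog_arm(
  plan=[
    {"travel": [0,-0.0004,0.0005],"dr": [0,0,0],"gripper": 1},
    {"travel": [0,-0.0004,0.001],"dr": [0,0,0],"gripper": 1},
    {"travel": [0,-0.0004,0.001],"dr": [0,0,0],"gripper": 1},
  ],
)

```text
clock: 12.15
tcp_pos: [0.5245, 0.1482, 0.1787]
ee_rot: [0.001, 0.727, 0.687, 0.002]
ft_force: [-5.1, -0.0, 2.4]
width: 0.0342
grasp_force: 72.9
```

jog_arm(
  plan=[
    {"travel": [0,0,0.0004],"dr": [0,0,0],"gripper": 1},
    {"travel": [0,0,0.0008],"dr": [0,0,0],"gripper": 1},
    {"travel": [0,0,0.0008],"dr": [0,0,0],"gripper": 1},
  ],
)

```text
clock: 12.45
tcp_pos: [0.5246, 0.1481, 0.1787]
ee_rot: [0.001, 0.727, 0.687, 0.002]
ft_force: [-8.3, -0.1, 6.3]
width: 0.0344
grasp_force: 73.3
```

```bash
cat > f.py <<'E'
from h import *
# height of flange top / dome top / dog top in the side view
go([.5242,.1482,.18],86.8);print(sensors.state()["ft_torque"].round(2))
s=snapshot("side");P=cloud(s);C=(.523,.1462);r=np.hypot(P[...,0]-C[0],P[...,1]-C[1])
m=(r<.0165)&(P[...,2]>.15)&(P[...,2]<.25);z=P[m][:,2];print("dome top",np.percentile(z,[95,99,100]).round(4))
m=(r>.0195)&(r<.0255)&(P[...,1]>.15)&(P[...,2]>.142)&(P[...,2]<.175);z=P[m][:,2];print("flange",np.histogram(z,np.arange(.142,.176,.002)))
E
python3 f.py
```

```text
tcp [0.5246 0.1481 0.1787] psi 86.79 travel [ 0.0001 -0.0004 -0.0013] dr [ 0.0038 -0.0006 -0.0001] F [-8.3 -0.1  6.3] w 0.0344 t 12.45
[-0.12  1.38 -0.03]
dome top [0.2469 0.2495 0.2499]
flange (array([10,  6, 11, 35, 17, 40, 56,  0,  0,  0,  4,  9, 10, 12, 10, 12]), array([0.142, 0.144, 0.146, 0.148, 0.15 , 0.152, 0.154, 0.156, 0.158,
       0.16 , 0.162, 0.164, 0.166, 0.168, 0.17 , 0.172, 0.174]))
```

z has stopped firmly at .1787, which is the face plus the 38.7 mm grasp offset. The flange top reads about .154–.156 m, so the head is home. I'll relieve the side load, then turn.

jog_arm(
  plan=[
    {"travel": [0,-0.0008,-0.001],"dr": [0,0,0],"gripper": 1},
    {"travel": [0,-0.0008,-0.001],"dr": [0,0,0],"gripper": 1},
    {"travel": [0,-0.0008,-0.001],"dr": [0,0,0],"gripper": 1},
  ],
)

```text
clock: 12.8
tcp_pos: [0.5244, 0.1482, 0.1787]
ee_rot: [0.002, 0.727, 0.687, 0.002]
ft_force: [-0.6, 0.1, 3.7]
width: 0.0341
grasp_force: 72.9
```

```bash
python3 f.py
```

```text
tcp [0.5244 0.1482 0.1787] psi 86.79 travel [ 0.     -0.0002 -0.0013] dr [ 0.0059 -0.001  -0.0002] F [-0.6  0.1  3.7] w 0.0341 t 12.8
[-0.06  0.32  0.02]
dome top [0.2464 0.2494 0.2499]
flange (array([12,  8, 12, 28, 17, 44, 51,  0,  0,  0,  6,  5,  8, 10, 10, 11]), array([0.142, 0.144, 0.146, 0.148, 0.15 , 0.152, 0.154, 0.156, 0.158,
       0.16 , 0.162, 0.164, 0.166, 0.168, 0.17 , 0.172, 0.174]))
```

jog_arm(
  plan=[
    {"travel": [0,0.0001,-0.0002],"dr": [0,0,0.08],"gripper": 1},
    {"travel": [0,0.0002,-0.0003],"dr": [0,0,0.16],"gripper": 1},
    {"travel": [-0.0001,0.0003,-0.0003],"dr": [0,0,0.24],"gripper": 1},
    {"travel": [-0.0001,0.0004,-0.0003],"dr": [0,0,0.3],"gripper": 1},
    {"travel": [-0.0001,0.0004,-0.0003],"dr": [0,0,0.3],"gripper": 1},
  ],
)

```text
clock: 13.35
tcp_pos: [0.5244, 0.148, 0.1787]
ee_rot: [0.001, 0.821, 0.571, 0.002]
ft_force: [-1.2, -0.7, 3.4]
width: 0.0341
grasp_force: 73.1
```

```bash
python3 -c "
from h import *
go([.5244,.1482,.1787],9)
print(sensors.state()['ft_torque'].round(2))"
```

```text
tcp [0.5244 0.148  0.1787] psi 69.61 travel [ 0.0002 -0.     -0.    ] dr [ 0.0026 -0.004   1.0578] F [-1.2 -0.7  3.4] w 0.0341 t 13.35
[-0.14  0.48 -0.07]
```

jog_arm(
  plan=[
    {"travel": [0,0.0001,0],"dr": [0,0,0.1],"gripper": 1},
    {"travel": [0,0.0002,0],"dr": [0,0,0.2],"gripper": 1},
    {"travel": [0,0.0003,0],"dr": [0,0,0.3],"gripper": 1},
    {"travel": [-0.0001,0.0004,0],"dr": [0,0,0.4],"gripper": 1},
    {"travel": [-0.0001,0.0004,0],"dr": [0,0,0.4],"gripper": 1},
  ],
)

```text
clock: 13.85
tcp_pos: [0.5246, 0.1479, 0.1787]
ee_rot: [0.0, 0.918, 0.397, 0.002]
ft_force: [-2.9, -0.2, 4.8]
width: 0.0339
grasp_force: 73.2
```

```bash
python3 -c "
from h import *
go([.5244,.1482,.1787],9)
print(sensors.state()['ft_torque'].round(2))
s=snapshot('side');save(s,'s9',(270,200,360,310),5)"
```

```text
tcp [0.5246 0.1479 0.1787] psi 46.75 travel [ 0.0001 -0.0003  0.    ] dr [ 0.0013 -0.0043  0.6588] F [-2.9 -0.2  4.8] w 0.0339 t 13.85
[-0.05  0.49 -0.06]
```

View pics/s9.png

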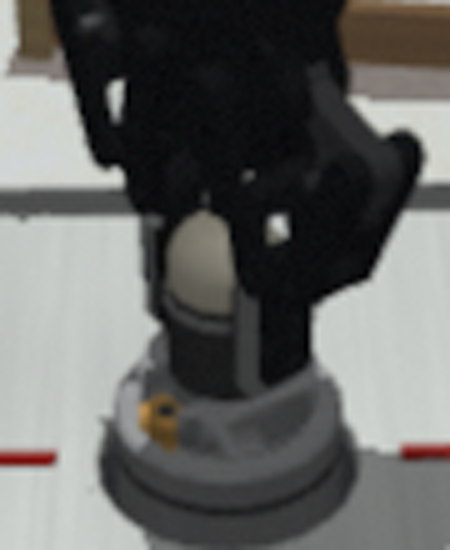

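The near dog (crop 163,420) has turned with the head and the flange lies on the face. I continue to the marks.

jog_arm(
  plan=[
    {"travel": [0,-0.0001,0],"dr": [0,0,0.1],"gripper": 1},
    {"travel": [0,-0.0001,0],"dr": [0,0,0.2],"gripper": 1},
    {"travel": [-0.0001,0,0],"dr": [0,0,0.3],"gripper": 1},
    {"travel": [-0.0001,0,0],"dr": [0,0,0.4],"gripper": 1},
    {"travel": [-0.0001,0,0],"dr": [0,0,0.4],"gripper": 1},
  ],
)

```text
clock: 14.4
tcp_pos: [0.5247, 0.1478, 0.1787]
ee_rot: [0.0, 0.978, 0.207, 0.002]
ft_force: [-2.3, 0.3, 5.1]
width: 0.0339
grasp_force: 73.2
```

```bash
python3 -c "
from h import *
go([.5244,.1482,.1787],9)
print(sensors.state()['ft_torque'].round(2))"
```

```text
tcp [0.5247 0.1478 0.1787] psi 23.9 travel [-0.0001 -0.0005 -0.    ] dr [ 0.0008 -0.0048  0.26  ] F [-2.3  0.3  5.1] w 0.0339 t 14.4
[-0.1   0.38 -0.08]
```

jog_arm(
  plan=[
    {"travel": [-0.0001,0,0],"dr": [0,0,0.1],"gripper": 1},
    {"travel": [-0.0002,0,-0.0003],"dr": [0,0,0.2],"gripper": 1},
    {"travel": [-0.0002,0,-0.0005],"dr": [0,0,0.26],"gripper": 1},
    {"travel": [-0.0002,0,-0.0005],"dr": [0,0,0.26],"gripper": 1},
    {"travel": [-0.0002,0,-0.0005],"dr": [0,0,0.26],"gripper": 1},
  ],
)

```text
clock: 14.9
tcp_pos: [0.5246, 0.1477, 0.1787]
ee_rot: [-0.0, 0.997, 0.079, 0.003]
ft_force: [1.3, 0.8, 2.3]
width: 0.034
grasp_force: 72.9
```

```bash
python3 -c "
from h import *
go([.5244,.1482,.1787],9)
print(sensors.state()['ft_torque'].round(2))
b=snapshot('side');a=snapshot('top')
def mask(s,lo,hi,box):
    m=cv2.inRange(cv2.cvtColor(s['img'],cv2.COLOR_RGB2HSV),lo,hi);M=np.zeros_like(m);x,y,X,Y=box;M[y:Y,x:X]=m[y:Y,x:X];return cv2.connectedComponentsWithStats(M)[2:]
for s,bx in((b,(280,255,350,310)),(a,(185,205,240,260))):
    st,c=mask(s,(12,90,60),(30,255,255),bx)
    for i in range(1,len(st)):
        if st[i,4]>4:print(c[i].round(1),st[i],ray(s,[c[i]],.149).round(4))
save(b,'s10',(265,200,365,310),5);save(a,'t10',(160,160,280,300),4)
"
```

```text
tcp [0.5246 0.1477 0.1787] psi 9.05 travel [-0.0001 -0.0005  0.    ] dr [ 0.0002 -0.0052  0.0009] F [1.3 0.8 2.3] w 0.034 t 14.9
[-0.12 -0.22  0.11]
[298.6 276.6] [297 273   6  11  29] [[0.5466 0.1536 0.149 ]]
[330.7 275. ] [327 272   8  10  30] [[0.5006 0.1438 0.149 ]]
```

View pics/s10.png

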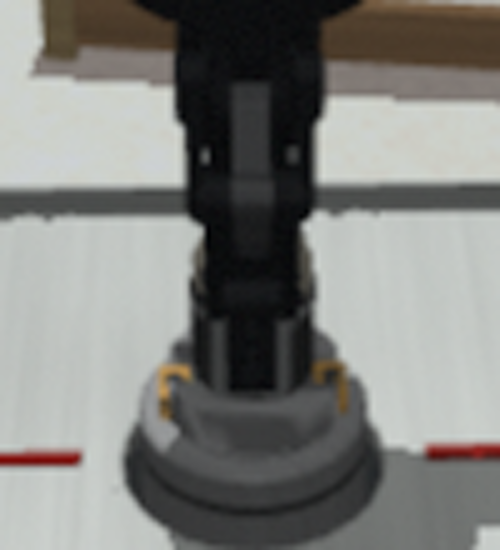

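The dogs read about 12° in the side view (partly hidden) against 9° for the marks, so the turn is within tolerance. I'll ease the load, release, retreat, and look from above.

jog_arm(
  plan=[
    {"travel": [0,0,-0.0009],"dr": [0,0,0],"gripper": 1},
    {"travel": [0,0,-0.0009],"dr": [0,0,0],"gripper": 1},
    {"travel": [0,0,-0.0009],"dr": [0,0,0],"gripper": 1},
  ],
)

```text
clock: 15.3
tcp_pos: [0.5242, 0.1476, 0.1788]
ee_rot: [-0.0, 0.997, 0.078, 0.002]
ft_force: [5.8, 0.3, -3.7]
width: 0.0339
grasp_force: 72.3
```

jog_arm(
  plan=[
    {"travel": [0,0,0],"dr": [0,0,0],"gripper": -0.2},
    {"travel": [0,0,0],"dr": [0,0,0],"gripper": -0.8},
    {"travel": [0,0,0],"dr": [0,0,0],"gripper": -0.8},
    {"travel": [0,0,0],"dr": [0,0,0],"gripper": -0.8},
  ],
)

```text
clock: 15.7
tcp_pos: [0.5238, 0.1477, 0.1795]
ee_rot: [-0.0, 0.997, 0.077, 0.001]
ft_force: [-0.1, 0.6, -0.4]
width: 0.0766
grasp_force: 0.0
```

jog_arm(
  plan=[
    {"travel": [0,0,-0.04],"dr": [0,0,0],"gripper": -0.8},
    {"travel": [0,0,-0.08],"dr": [0,0,0],"gripper": -0.8},
    {"travel": [0,0,-0.12],"dr": [0,0,0],"gripper": -0.8},
    {"travel": [0,0.03,-0.13],"dr": [0,0,0],"gripper": -0.8},
    {"travel": [0,0.07,-0.13],"dr": [0,0,0],"gripper": -0.8},
  ],
)

```text
clock: 16.2
tcp_pos: [0.5354, 0.0789, 0.3136]
ee_rot: [-0.0, 0.997, 0.079, 0.005]
ft_force: [0.1, -0.3, -0.7]
width: 0.0766
grasp_force: 0.0
```

jog_arm(
  plan=[
    {"travel": [-0.01,0.04,0],"dr": [0,0,0],"gripper": -0.8},
    {"travel": [-0.02,0.08,0],"dr": [0,0,0],"gripper": -0.8},
    {"travel": [-0.03,0.12,0],"dr": [0,0,0],"gripper": -0.8},
    {"travel": [-0.04,0.16,0],"dr": [0,0,0],"gripper": -0.8},
    {"travel": [-0.04,0.16,0],"dr": [0,0,0],"gripper": -0.8},
  ],
)

```text
clock: 16.7
tcp_pos: [0.5188, -0.0896, 0.3093]
ee_rot: [0.0, 0.997, 0.074, 0.001]
ft_force: [-0.5, 0.2, 0.0]
width: 0.0775
grasp_force: 0.0
```

```bash
python3 -c "
from h import *
go([.5244,.1482,.1787],9)
a=snapshot('top');b=snapshot('side')
np.savez('c9.npz',**{f'a_{k}':v for k,v in a.items()},**{f'b_{k}':v for k,v in b.items()})
def mask(s,lo,hi,box):
    m=cv2.inRange(cv2.cvtColor(s['img'],cv2.COLOR_RGB2HSV),lo,hi);M=np.zeros_like(m);x,y,X,Y=box;M[y:Y,x:X]=m[y:Y,x:X];return cv2.connectedComponentsWithStats(M)[2:]
for s,bx in((b,(280,255,350,310)),(a,(185,205,240,260))):
    st,c=mask(s,(12,90,60),(30,255,255),bx)
    for i in range(1,len(st)):
        if st[i,4]>4:print(c[i].round(1),st[i],ray(s,[c[i]],.149).round(4))
A=cv2.resize(a['img'][195:270,175:250,::-1],(400,400),interpolation=cv2.INTER_CUBIC);B=cv2.resize(b['img'][220:310,270:360,::-1],(400,400),interpolation=cv2.INTER_CUBIC)
cv2.imwrite('pics/j11.png',np.hstack([A,B]))
"
```

```text
tcp [ 0.5188 -0.0896  0.3093] psi 8.54 travel [ 0.0405 -0.2345  0.1305] dr [ 0.0011 -0.0027 -0.0081] F [-0.5  0.2  0. ] w 0.0775 t 16.7
[298.6 276.6] [297 273   6  11  29] [[0.5466 0.1536 0.149 ]]
[330.5 274.5] [327 272   7  10  30] [[0.501  0.1427 0.149 ]]
[210.6 216.3] [208 215   5   4  14] [[0.5477 0.1474 0.149 ]]
[212.5 245.2] [209 242   8   7  31] [[0.5001 0.1434 0.149 ]]
```

View pics/j11.png

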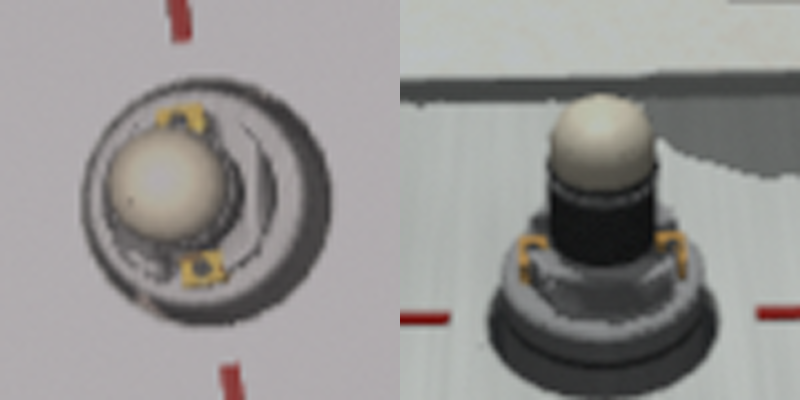

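The top crop shows the dog holes at (181,118) and (202,268), a line of about 8.0°. The mark ends at (181,40) and (230,365) give 8.6°, so they are aligned. One last check of the seat height.

```bash
python3 -c "
from h import *
z=np.load('c9.npz');z0=np.load('c0.npz')
for c in 'ab':
    s={k[2:]:z[k] for k in z.files if k[0]==c};P=cloud(s);r=np.hypot(P[...,0]-.523,P[...,1]-.1465)
    print(c,'dome top',np.sort(P[(r<.03)&(P[...,2]>.15)][:,2])[-5:].round(4))
    m=(r<.027)&(r>.0195)&(P[...,2]>.143)&(P[...,2]<.168);print(np.histogram(P[m][:,2],np.arange(.144,.17,.002))[0])
    s0={k[2:]:z0[k] for k in z.files if k[0]==c};P0=cloud(s0)
    for q in (P0,P):
        m=(q[...,2]>.10)&(q[...,2]<.17)&(q[...,1]<-.25)&(q[...,1]>-.35)&(q[...,0]>.5)&(q[...,0]<.7);h=q[m];print('  rack heads',[h[np.abs(h[:,0]-x)<.04].mean(0).round(3) for x in(.55,.644)])
"
```

```text
a dome top [0.2072 0.2075 0.2075 0.2076 0.2079]
[ 4 16 40 39 66 71 29  3  0  0  0  0  0]
  rack heads [array([ 0.548, -0.293,  0.128]), array([ 0.641, -0.292,  0.131])]
  rack heads [array([ 0.545, -0.297,  0.135]), array([ 0.642, -0.292,  0.133])]
b dome top [0.2058 0.2058 0.2058 0.2061 0.2066]
[43 35 82 52 85 92  1  0  0  0  0  0  0]
  rack heads [array([ 0.547, -0.289,  0.125]), array([ 0.641, -0.288,  0.127])]
  rack heads [array([ 0.547, -0.289,  0.125]), array([ 0.641, -0.288,  0.127])]
```

The dome top is at about 0.206 m (0.140 + 0.066) and the flange top at about 0.154 m, so the head is fully home. The other heads have not moved.

```bash
python3 -c "
from workcell import ctrl
print(ctrl.sign_off())"
```

```text
the job is handed in; nothing more can be done
None
```

The white head is fully home in the spindle, its drive dogs measure within about 2° of the red marks' line, it is released, the other two heads are untouched in the rack, and the job is handed in (no verdict was returned).

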